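# Set the lamp tripod's leg at its mark and cam it closed

### The arm

A 6-joint arm with a two-finger parallel gripper is mounted at the origin on the work surface. World frame = base frame: x ahead of the robot, y to its left, z up, the work surface at z = 0. Lengths are in mm, angles in rad, forces in N, time in s.
With the tool pointing down it reaches from about 350 to 775 mm from the base axis. Payload 7.3 kg.
Tool frame: the origin (TCP) lies between the finger pads; the fingertips stand 19 mm ahead of it and the grasp point (between the pads) is the TCP (manip.nose_length is the distance from the TCP to the fingertips, in mm); z points along the fingers, y is the direction in which the jaws open and shut (so a half turn about z gives the same grasp; the last joint's range is limited). The gripper opens to 92 mm and grips with 3 to 60 N. Pads are 19 mm wide; open, the fingers measure 130 mm over their backs; the gripper's body (75 mm by 190 mm) begins 47 mm behind the grasp point.
Start: joints at [1.119, 0.342, 1.524, -0, 1.275, -0.146], TCP at [158.039, 500.666, 245.741] pointing down, gripper open.
Joint ranges: [-2.53, 2.53], [-0.77, 2.02], [0.04, 2.7], [-1, 4.14], [0.28, 2.66], [-3.11, 3.11]. Speed limits (rad/s): [2.57, 2.57, 3.14, 3.14, 3.14, 3.14].

### API

Orientations are given as [roll, pitch, yaw] about the fixed x, y, z axes, in that order (R = Rz(yaw) Ry(pitch) Rx(roll)).
In Python, from station import manip, viewer gives the robot as it stands. The module is installed in compiled form; this text tells all that it offers.
- The arm moves only by the tool drive_tool, never from a script. Its argument "plan" is a list of rows, each a list of 7 numbers: the turn, a rotation vector about the tool's x, y, z in degrees, then the shift along the tool's x, y, z in mm, then the opening, from -1 (shut) to 1 (fully open). A call has exactly 8 rows; each row is the pose to reach, as a shift and turn from the pose measured when the call began, along the tool's axes at that moment; what a row does not reach only later rows make up. A row lasts 1/10 s, in which the tool goes at most 50 mm and 8.59 degrees, less where a joint would pass 70% of its speed; a pose out of reach is approached as far as the arm can. A call with a gripper value outside its range is refused whole. The fingers move at their own pace and stop on an object; "squeeze" is the grip in N (left out, the last holds). Time passes only in rows, so rows that repeat a pose let the fingers close, or fill a call up. It gives the time, the measured TCP pose, the force and the opening at its end, in the units of the state.
- manip.read_state(): the state, without advancing time (a new reading comes with each control period).
- viewer.get_image(name): name is "side" or "top" or "wrist"; returns the picture (480x640x3 uint8, blue, green, red); there is no depth.
- viewer.calibration(name): a dict with "fx", "fy", "cx", "cy" (pixels), "dist" ([k1, k2, p1, p2, k3] as OpenCV has them; the pictures are not rectified), "R" (3x3) and "t" (3): a world point X has camera coordinates R X + t. Camera axes: x right, y down, z forward; pixel columns grow to the right and rows downward; lengths in mm; the calibration is good to about 2 mm. A picture is of the moment at which its call begins: read the wrist's pose just before it. calibration takes no time and is no camera call; for the wrist camera it gives the pose at the moment of the call.
- manip.hand_in(): hands the job in, once; it reports no verdict.
The state is a dict: "time": time; "qpos": joint angles; "joint_vel": joint speeds; "joint_efforts": joint torques, N m; "ee_pos": TCP position; "eef_rot": TCP orientation; "ft_force": force on the tool from outside, world axes, zero at the start; "torque": the same for the moment, N m; "width": finger opening in mm.
Only numpy, scipy, OpenCV 4.12 (cv2) and the standard library are available. Lean on these libraries where they do the work, as an engineer would, in place of code of your own. Each camera call takes 0.05 s, during which the arm holds its last target.

### The job

Draw the spring-loaded leg of the lamp tripod out of its sleeve until its yellow pointer stands at the red length mark (not the white one), and while holding it there slide the orange cam lever fully closed towards the steel jaw; do not close the lever anywhere but at the red mark. Finish with the gripper still holding the leg at the red mark with the lever closed: do not let go, for the spring would draw the leg back. Leave the other things on the shelf where they are.

Things in the scene. Friction and masses are not known exactly. Their poses are not given: they have to be found in the camera images.
- stand_axes (a point): A lamp tripod lies on a fixed rosewood board 340 x 145 x 14 mm. Point on the board's top under the mouth of the aluminium sleeve (38 mm wide, top 46 mm above the shelf; it and hub and folded legs reach 168 mm in -x, at most 71 mm high). x: the way the sliding leg draws out of the sleeve; y: across the leg, to the side of the orange cam lever; z up.
- leg_grip (a point): Point on the head of the sliding leg, moving with it: midway between the outer faces of the steel jaw and of the CLOSED cam lever (30 mm apart; 44 mm with the lever open), 66 mm above the shelf. Jaw and lever are 28 mm long in x, centred here, and stand from 42 to 86 mm above the shelf on a plate 68 mm wide whose top is at 42 mm; axes as stand_axes
- jaw_face (a point): Middle of the outer face of the steel jaw fixed to the leg, 12 mm thick, 15 mm in -y of the point leg_grip, 66 mm above the shelf; axes as stand_axes
- foot_face (a point): Point on the inner face of the leg's black rubber cross-foot, 18 mm in +x of leg_grip, at the same height. The foot is a bar 14 mm thick (x), 110 mm long (y, centred), from 30 to 76 mm above the shelf. Fingers let down either side of jaw and lever can bear on this face and draw the leg out; axes as stand_axes
- leg (a joint): How far the leg is drawn out of its sleeve, m: 0 home (at the start) to 0.115. A spring draws it home all the time, with about 4 N at home and 6 N at full draw; let go, it runs back home.
- cam (a joint): Travel of the orange cam lever, m: 0 fully open, 0.014 fully closed (at its stop), about 0 to 0.003 at the start. It rides on the leg and slides across it, towards the steel jaw (in -y). It needs about 3 N and stays where it is left.
- cam_pad (a point): Middle of the outer face of the orange cam lever (10 mm thick), moving with it: 29 mm in +y of leg_grip when open, 15 mm when closed, 66 mm above the shelf; axes as stand_axes
- pointer (a point): Tip of the yellow pointer that sticks out from the leg's side, 62 mm in -y of the point leg_grip and at the same x, 17.5 mm above the shelf; it moves with the leg; axes as stand_axes
- mark_red_line (a point): Inner end of the red length mark, a fixed bar 6 mm wide (x) and 20 mm long (y), 4 mm high, on the rosewood board beside the pointer's path. The leg is at the mark when the pointer has the same x, along the stand's x axis, as this point; axes as stand_axes
- mark_white_line (a point): The same for the white length mark, which is not the one wanted. The red one may be the nearer or the farther of the two; axes as stand_axes
- scoop_stand: Bystander, to be left alone: rosewood stand with two upright bamboo tea scoops, 70 x 120 mm, 190 mm high; origin at the centre of its underside
- waste_bowl: Bystander, to be left alone: hammered copper waste bowl, 130 mm across, 75 mm high; origin at the centre of its underside
- jar: Bystander, to be left alone: squat orange stoneware jar with black lacquered lid, 100 mm across, 96 mm high; origin at the centre of its underside
- whisk_holder: Bystander, to be left alone: white porcelain whisk holder, 64 mm across, 80 mm high; origin at the centre of its underside
- tea_bowl: Bystander, to be left alone: black raku tea bowl, 120 mm across, 75 mm high; origin at the centre of its underside
- lamp_shade: Bystander, to be left alone: white paper lamp shade with dark wooden rims, 114 mm across, 142 mm high; origin at the centre of its underside
- tray: Bystander, to be left alone: black lacquered tray 160 x 220 mm with a small rosewood box on it, 40 mm high in all; origin at the centre of its underside

How it is judged (in metres and radians):
On the way, in this order (a step that is already met when the one before it is completed fails the run):
1. the leg is held at the red mark (within 5 mm) with the cam lever still open (x of pointer in the frame of mark_red_line between -0.005 and 0.005 m and contact force between the fingers and leg above 1 N and value of joint cam below 0.006 m), for 0.2 s.
2. the cam lever is closed while the leg is held at the red mark (within 5 mm) (x of pointer in the frame of mark_red_line between -0.005 and 0.005 m and contact force between the fingers and leg above 1 N and value of joint cam above 0.0115 m), for 0.2 s.
At the end, for the whole second after the job is handed in: The gripper still holds the leg (contact force above 1 N), at rest, with its pointer within 5 mm of the red mark along the leg, and the cam lever is closed to within 2.5 mm of its stop (all of step 2 and linear speed of leg below 0.01 m/s); the arm keeps its last pose, push and grip.
It fails at once if the cam lever is more than half closed while the leg is over 8 mm off the red mark (value of joint cam above 0.008 m and not (x of pointer in the frame of mark_red_line between -0.008 and 0.008 m)).
It fails at once if a bystander is moved more than 20 mm (distance of any of scoop_stand, waste_bowl, jar, whisk_holder, tea_bowl, lamp_shade, tray from where it was at the start of the episode above 0.02 m).
It also fails if it takes over 35 s, if anything falls off the work surface, if the arm or the gripper's body presses on something with over 40 N, if the wrist force passes 120 N, or if a joint passes its speed limit or range.

## Working session

There is one attempt and no reset: what is moved stays moved. The work goes in short steps, Python scripts to look and compute and a tool call to move; the robot and the scene stay as the last step left them, time stands still between calls to the robot, and variables do not carry over. Pictures are saved under pics/ and viewed, and the job is handed in when it is done.

Besides the shell and the picture viewer there is one more tool, called after "Call:" as name([rows], argument=value, ...), one row to a line, values as JSON. drive_tool: Moves the arm, as the interface text tells. Its arguments: {"type":"object","properties":{"plan":{"type":"array","items":{"type":"array","items":{"type":"number"}}},"squeeze":{"type":"number"}},"required":["plan"]}

```bash
mkdir -p pics; python3 - <<'E'
from station import manip, viewer
import cv2
print(manip.read_state())
for n in ("side","top","wrist"):
    cv2.imwrite(f"pics/{n}0.png",viewer.get_image(n)); print(n,viewer.calibration(n))
E
```

```text
{'time': 0.0, 'qpos': array([ 1.11901143e+00,  3.42739591e-01,  1.52504029e+00,  3.42034512e-06,
        1.27539185e+00, -1.45959960e-01]), 'joint_vel': array([ 0.00081325,  0.00016114, -0.00128281,  0.0015224 , -0.00066885,
        0.00091457]), 'joint_efforts': array([-5.51544508e-04, -4.31241131e+01, -2.44224590e+01,  7.17566279e-02,
        5.58353914e-02, -1.20331633e-04]), 'ee_pos': array([157.85422359, 500.30133457, 245.02806609]), 'eef_rot': array([-3.14003085e+00, -2.32899425e-04,  2.83576654e+00]), 'ft_force': array([ 0.31579911,  0.07544238, -0.96983247]), 'torque': array([-0.03282691,  0.00911908, -0.02408628]), 'width': 92.28705941517902}
side {'fx': 595.6508952640389, 'fy': 595.6508952640389, 'cx': 314.66301984511733, 'cy': 239.96394420613981, 'dist': array([-0.05539739,  0.        ,  0.        ,  0.        ,  0.        ]), 'R': array([[ 0.9163707 , -0.40023707, -0.00866182],
       [-0.26604198, -0.59266879, -0.76024034],
       [ 0.29914277,  0.69896638, -0.64958418]]), 't': array([-514.21011818,  205.59871975, 1856.28943292])}
top {'fx': 457.10269564570604, 'fy': 457.10269564570604, 'cx': 315.7679673769726, 'cy': 244.2475281690312, 'dist': array([-0.08493044,  0.        ,  0.        ,  0.        ,  0.        ]), 'R': array([[ 0.04094316, -0.99914648, -0.00547519],
       [-0.97399642, -0.03868925, -0.22323558],
       [ 0.22283321,  0.01447279, -0.97474915]]), 't': array([ -17.60484643,  588.31468149, 1185.72325806])}
wrist {'fx': 422.8519118201198, 'fy': 422.8519118201198, 'cx': 324.70971379353506, 'cy': 237.80711994186333, 'dist': array([0.02685111, 0.        , 0.        , 0.        , 0.        ]), 'R': array([[ 0.30049183,  0.95377981, -0.00295428],
       [ 0.91385991, -0.28702538,  0.28718722],
       [ 0.27306542, -0.08899721, -0.95786991]]), 't': array([-523.02922613,  -36.72545311,  391.68309636])}
```

View pics/side0.png

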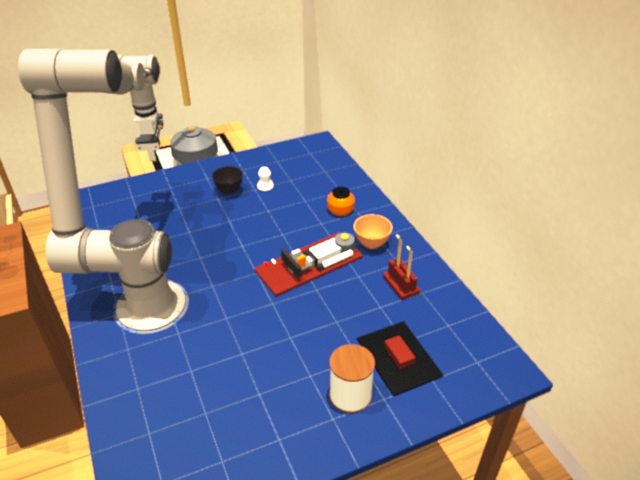

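View pics/top0.png

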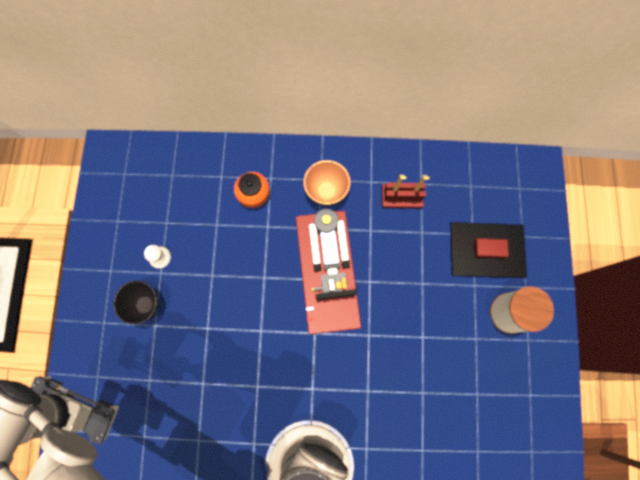

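View pics/wrist0.png

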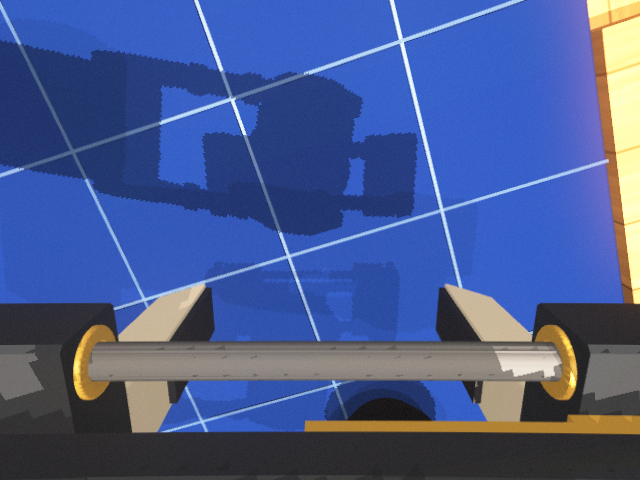

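```bash
python3 - <<'E'
import cv2
a=cv2.imread("pics/top0.png")[200:340,280:375]; cv2.imwrite("pics/topc.png",cv2.resize(a,None,fx=4.2,fy=4.2,interpolation=cv2.INTER_CUBIC))
a=cv2.imread("pics/side0.png")[220:300,245:375]; cv2.imwrite("pics/sidec.png",cv2.resize(a,None,fx=6,fy=6,interpolation=cv2.INTER_CUBIC))
E
cat > h.py <<'E'
import numpy as np, cv2
from station import manip, viewer
def ray(c,uv):
    K=np.array([[c["fx"],0,c["cx"]],[0,c["fy"],c["cy"]],[0,0,1]])
    p=cv2.undistortPoints(np.array([[uv]],float),K,np.array(c["dist"]))[0,0]
    R=np.array(c["R"]);t=np.array(c["t"])
    return -R.T@t, R.T@np.array([p[0],p[1],1])
def onz(c,uv,z):
    o,d=ray(c,uv); return o+d*(z-o[2])/d[2]
def proj(c,X):
    K=np.array([[c["fx"],0,c["cx"]],[0,c["fy"],c["cy"]],[0,0,1]])
    return cv2.projectPoints(np.array([X],float),cv2.Rodrigues(np.array(c["R"]))[0],np.array(c["t"]),K,np.array(c["dist"]))[0][0,0]
E
```

```text
(no output)
```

View pics/topc.png

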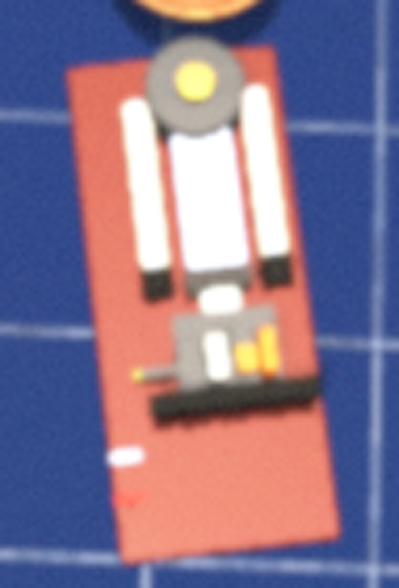

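View pics/sidec.png

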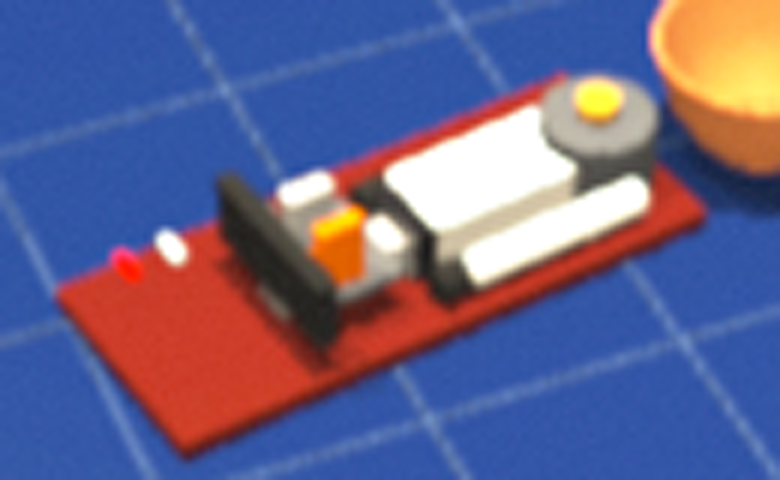

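```bash
python3 - <<'E'
from h import *
c=viewer.calibration("top"); s=viewer.calibration("side")
f=lambda x,y:(280+(x+.5)/4.2-.5,200+(y+.5)/4.2-.5)
C=[onz(c,f(*p),14) for p in [(68,70),(275,47),(340,538),(122,563)]]
print(np.round(C,1), [np.linalg.norm(C[i]-C[(i+1)%4]).round(1) for i in range(4)])
x=(C[3]-C[0]+C[2]-C[1]);yaw=np.arctan2(x[1],x[0]);print("stand yaw",yaw)
ux=np.array([np.cos(yaw),np.sin(yaw),0]);uy=np.array([-ux[1],ux[0],0])
P=onz(c,f(138,375),17.5);Rm=onz(c,f(127,499),18);Wm=onz(c,f(126,457),18)
print(P,Rm,Wm,(Rm-P)@ux,(Wm-P)@ux,(Rm-P)@uy)
g=P+62*uy;print("grip",g)
g2=lambda x,y:(245+(x+.5)/6-.5,220+(y+.5)/6-.5)
print("side red",onz(s,g2(126,264),18),"white",onz(s,g2(172,248),18))
# foot top corners z 76
print("foot top far/near", onz(c,f(153,400),76),onz(c,f(318,380),76))
E
```

```text
[[ 681.4   68.1   14. ]
 [ 703.6  -74.2   14. ]
 [ 370.1 -125.9   14. ]
 [ 348.3   16.1   14. ]] [np.float64(144.1), np.float64(337.5), np.float64(143.6), np.float64(337.1)]
stand yaw -2.9871662539668877
[471.69588013  10.80285146  17.5       ] [389.70135381  14.53280805  18.        ] [417.102519    16.38462842  18.        ] 80.44506783480354 53.08514398411463 -16.29742259108443
grip [481.23230783 -50.45934362  17.5       ]
side red [390.93351076  16.26766403  18.        ] white [418.75930578  18.13026271  18.        ]
foot top far/near [ 4.48742966e+02 -3.90381518e-01  7.60000000e+01] [ 465.55447234 -104.2751422    76.        ]
```

```bash
cat >> h.py <<'E'
from scipy.spatial.transform import Rotation as Ro
def delta(target,yaw):
    s=manip.read_state();R=Ro.from_euler('xyz',s["eef_rot"])
    T=Ro.from_euler('xyz',[np.pi,0,yaw])
    return np.round(np.degrees((R.inv()*T).as_rotvec()),2),np.round(R.inv().apply(np.array(target)-s["ee_pos"]),1)
E
python3 - <<'E'
from h import *
c=viewer.calibration("wrist");R=np.array(c["R"]);p=-R.T@c["t"]
s=manip.read_state();T=Ro.from_euler('xyz',s["eef_rot"])
print("cam in tool",T.inv().apply(p-s["ee_pos"]),"view axis",T.inv().apply(R[2]))
print(delta([481,-50,225],-2.987))
E
```

```text
cam in tool [  77.58671837   -0.7859861  -138.95197791] view axis [-0.28736642 -0.00161371  0.95781937]
(array([-6.000e-02, -2.000e-02, -2.638e+01]), array([-473.8, -427.6,   20.6]))
```

Call:
drive_tool([
  [0,0,-4,-36,-33,0,1],
  [0,0,-8,-72,-66,0,1],
  [0,0,-12,-108,-99,0,1],
  [0,0,-16,-144,-132,0,1],
  [0,0,-20,-180,-165,0,1],
  [0,0,-24,-216,-198,0,1],
  [0,0,-26.4,-252,-231,5,1],
  [0,0,-26.4,-288,-264,10,1],
])

```text
time: 0.95
ee_pos: [353.6, 160.1, 235.5]
eef_rot: [-3.141, 0.0, -2.985]
ft_force: [0.9, 0.2, 0.6]
width: 91.7
```

```bash
python3 - <<'E'
from h import *
print(delta([481,-50,215],-2.987), manip.read_state()["qpos"])
E
```

```text
(array([-0.05,  0.01,  0.1 ]), array([ -93.1, -227.4,   20.7])) [ 2.27731900e-01  9.86667138e-02  1.87628893e+00 -8.76227849e-04
  1.16648099e+00 -1.49909585e+00]
```

Call:
drive_tool([
  [0,0,0.1,-16,-39,4,1],
  [0,0,0.1,-32,-78,8,1],
  [0,0,0.1,-48,-117,12,1],
  [0,0,0.1,-64,-156,16,0.52],
  [0,0,0.1,-80,-195,20,0.52],
  [0,0,0.1,-93,-227,20.5,0.52],
  [0,0,0.1,-93,-227,20.5,0.52],
  [0,0,0.1,-93,-227,20.5,0.52],
])

```text
time: 1.75
ee_pos: [480.5, -49.9, 214.7]
eef_rot: [3.141, -0.001, -2.989]
ft_force: [0.2, 0.4, -0.3]
width: 69.8
```

```bash
python3 - <<'E'
from h import *
print(manip.read_state()); c=viewer.calibration("wrist"); print(c)
cv2.imwrite("pics/wrist1.png",viewer.get_image("wrist"))
E
```

```text
{'time': 1.75, 'qpos': array([-2.62118855e-01,  2.95571740e-01,  1.68355750e+00, -3.75704353e-04,
        1.16355635e+00, -1.98569810e+00]), 'joint_vel': array([ 0.03269753, -0.0214251 ,  0.02164823,  0.00266595,  0.00183741,
        0.00221147]), 'joint_efforts': array([ -1.13496568, -38.59394431, -23.77372742,  -0.16635648,
        -0.06235175,  -0.06158225]), 'ee_pos': array([480.52524016, -49.92584748, 214.65974501]), 'eef_rot': array([ 3.14146764e+00, -1.13922488e-03, -2.98866067e+00]), 'ft_force': array([ 0.21760566,  0.36891637, -0.33515692]), 'torque': array([ 0.06542543,  0.0430327 , -0.05805474]), 'width': 69.77777320197275}
{'fx': 422.8519118201198, 'fy': 422.8519118201198, 'cx': 324.70971379353506, 'cy': 237.80711994186333, 'dist': array([0.02685111, 0.        , 0.        , 0.        , 0.        ]), 'R': array([[-0.1529727 ,  0.9882283 , -0.00204442],
       [ 0.94705005,  0.14718886,  0.28536231],
       [ 0.28230403,  0.04171647, -0.95841754]]), 't': array([ 124.14835242, -474.15323223,  227.61674582])}
```

View pics/wrist1.png

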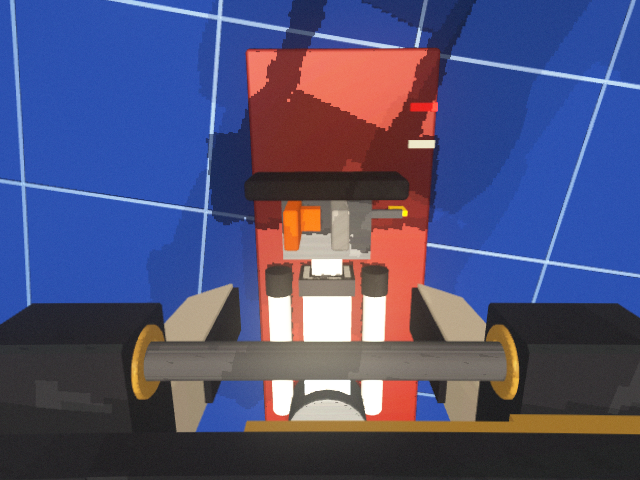

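```bash
python3 - <<'E'
import cv2
a=cv2.imread("pics/wrist1.png")[90:270,240:450]; cv2.imwrite("pics/w1c.png",cv2.resize(a,None,fx=3,fy=3,interpolation=cv2.INTER_NEAREST))
from h import *
im=cv2.imread("pics/wrist1.png");hsv=cv2.cvtColor(im,cv2.COLOR_BGR2HSV)
def blob(lo,hi,roi):
    m=cv2.inRange(hsv,lo,hi);z=np.zeros_like(m);x0,y0,x1,y1=roi;z[y0:y1,x0:x1]=m[y0:y1,x0:x1]
    n,l,s,ce=cv2.connectedComponentsWithStats(z)
    for i in range(1,n):
        if s[i,4]>8: print(s[i],ce[i])
print("red");blob((0,200,200),(3,255,255),(395,85,445,125)); blob((177,200,200),(180,255,255),(395,85,445,125))
print("white");blob((0,0,120),(180,90,255),(400,130,445,160))
print("yellow");blob((22,120,120),(35,255,255),(380,195,425,225))
print("orange");blob((5,150,120),(20,255,255),(275,190,330,260))
E
```

```text
red
[411 103  22   8 171] [421.19883041 106.43859649]
white
[408 140  27   9 217] [421.05529954 143.52073733]
yellow
[389 206  19  10  64] [400.34375 209.90625]
orange
[ 283  201   38   50 1331] [298.80315552 222.43275733]
```

View pics/w1c.png

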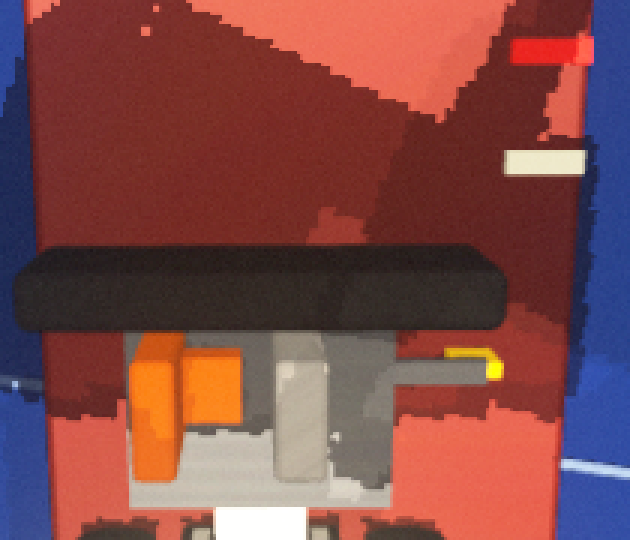

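```bash
python3 - <<'E'
from h import *
c=dict(viewer.calibration("wrist"))
yaw=-2.988;ux=np.array([np.cos(yaw),np.sin(yaw),0]);uy=np.array([-ux[1],ux[0],0])
f=lambda x,y:(240+(x+.5)/3-.5,90+(y+.5)/3-.5)
d={"tip":(f(503,369),19),"red":(f(511,51),18),"redr":(f(593,50),18),"white":(f(504,163),18),"jawL":(f(275,421),86),"jawR":(f(327,421),86),"jawtopEdge":(f(301,360),86),"jawbot":(f(301,481),86),"levL":(f(131,421),86),"levR":(f(178,421),86),
"footL":(f(37,249),76),"footR":(f(478,247),76),"footbackL":(f(14,330),76),
"bTL":(f(24,-125),14),"bTR":((439,49),14)}
print(delta([481,-50,215],-2.988))
J=None
for k,(p,z) in d.items():
    X=onz(c,p,z); print(k,np.round(X,1),"along",round(X@ux,1),"across",round(X@uy,1))
print("tcp",manip.read_state()["ee_pos"]@ux,manip.read_state()["ee_pos"]@uy)
print(onz(c,(247.5,49),14),onz(c,(439.5,49),14))
E
```

```text
(array([ 0.  , -0.06,  0.04]), array([-0.6, -0.9, -0.1]))
tip [470.8  15.8  19. ] along -467.7 across 56.4
red [390.3   0.7  18. ] along -385.8 across 59.0
redr [386.9  21.   18. ] along -385.6 across 38.4
white [417.5   4.8  18. ] along -413.3 across 59.1
jawL [476.5 -46.5  86. ] along -463.7 across 118.9
jawR [474.7 -35.3  86. ] along -463.7 across 107.5
jawtopEdge [462.1 -43.2  86. ] along -450.1 across 113.3
jawbot [489.2 -38.6  86. ] along -477.6 across 113.0
levL [481.3 -77.7  86. ] along -463.8 across 150.4
levR [479.8 -67.5  86. ] along -463.8 across 140.1
footL [ 448.8 -103.5   76. ] along -427.6 across 170.9
footR [433.5  -8.5  76. ] along -427.1 across 74.7
footbackL [ 467.4 -106.6   76. ] along -445.6 across 176.9
bTL [ 368.4 -125.3   14. ] along -344.9 across 180.2
bTR [347.5  13.8  14. ] along -345.6 across 39.5
tcp -467.0507455702812 122.06768065812358
[ 369.09020982 -125.40230886   14.        ] [347.47469519  14.19079065  14.        ]
```

```bash
python3 - <<'E'
import cv2
a=cv2.imread("pics/wrist1.png")[198:228,364:416]; cv2.imwrite("pics/w1d.png",cv2.resize(a,None,fx=15,fy=15,interpolation=cv2.INTER_NEAREST))
E
```

```text
(no output)
```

View pics/w1d.png

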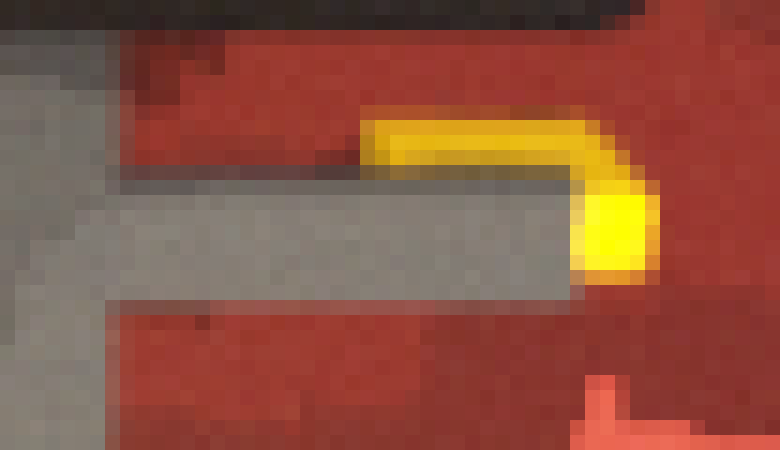

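Call:
drive_tool([
  [0,0,0,1,0,30,0.52],
  [0,0,0,2,0,65,0.52],
  [0,0,0,3,-0.4,95,0.52],
  [0,0,0,3,-0.4,115,0.52],
  [0,0,0,3,-0.4,130,0.52],
  [0,0,0,3,-0.4,140,0.52],
  [0,0,0,3,-0.4,147.5,0.52],
  [0,0,0,3,-0.4,147.5,0.52],
])

```text
time: 2.6
ee_pos: [476.8, -49.5, 67.0]
eef_rot: [3.141, -0.002, -2.987]
ft_force: [-0.0, 0.9, 0.1]
width: 70.0
```

```bash
python3 - <<'E'
from h import *
s=manip.read_state();yaw=-2.988;ux=np.array([np.cos(yaw),np.sin(yaw),0]);uy=np.array([-ux[1],ux[0],0])
print(s["ee_pos"],s["ee_pos"]@ux,s["ee_pos"]@uy,s["eef_rot"],s["ft_force"])
cv2.imwrite("pics/wrist2.png",viewer.get_image("wrist"))
E
```

```text
[476.77523946 -49.47515315  67.01082928] -463.5933772542225 121.8343150026417 [ 3.14109272e+00 -1.89235226e-03 -2.98656873e+00] [-0.04265815  0.89322476  0.0639293 ]
```

View pics/wrist2.png

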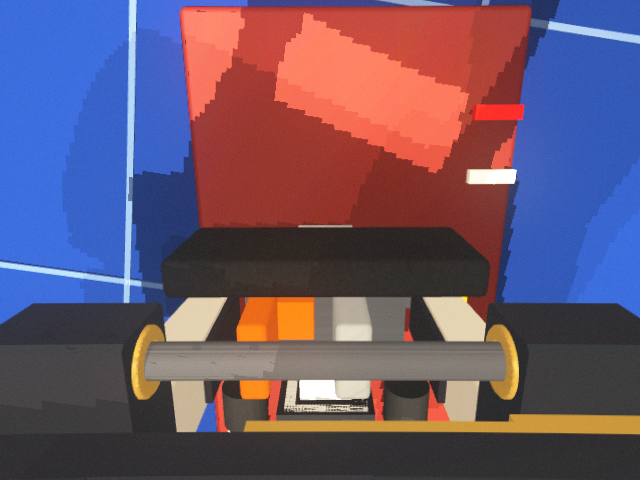

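Call:
drive_tool([
  [0,0,0,8,0,0,0.52],
  [0,0,0,16,0,0,0.52],
  [0,0,0,28,0,0,0.52],
  [0,0,0,42,0,0,0.52],
  [0,0,0,56,0,0,0.52],
  [0,0,0,70,0,0,0.52],
  [0,0,0,80,0,0,0.52],
  [0,0,0,80,0,0,0.52],
])

```text
time: 3.45
ee_pos: [397.8, -62.3, 68.3]
eef_rot: [-3.141, 0.001, -2.987]
ft_force: [5.3, 2.4, -2.7]
width: 69.8
```

```bash
python3 - <<'E'
from h import *
s=manip.read_state();yaw=-2.988;ux=np.array([np.cos(yaw),np.sin(yaw),0]);uy=np.array([-ux[1],ux[0],0])
print(s["ee_pos"],s["ee_pos"]@ux,s["ee_pos"]@uy,s["eef_rot"],s["ft_force"])
print(viewer.calibration("wrist"))
cv2.imwrite("pics/wrist3.png",viewer.get_image("wrist"))
a=viewer.get_image("top")[250:350,270:390];cv2.imwrite("pics/top3.png",cv2.resize(a,None,fx=6,fy=6,interpolation=cv2.INTER_CUBIC))
a=viewer.get_image("side")[220:300,245:375]; cv2.imwrite("pics/side3.png",cv2.resize(a,None,fx=6,fy=6,interpolation=cv2.INTER_CUBIC))
E
```

```text
[397.81530938 -62.31819089  68.28213171] -383.5981282277713 122.446124123912 [-3.14087152e+00  8.16571158e-04 -2.98744399e+00] [ 5.25829926  2.3707373  -2.74625861]
{'fx': 422.8519118201198, 'fy': 422.8519118201198, 'cx': 324.70971379353506, 'cy': 237.80711994186333, 'dist': array([0.02685111, 0.        , 0.        , 0.        , 0.        ]), 'R': array([[-0.15409897,  0.98805123, -0.00287523],
       [ 0.94628758,  0.1484213 ,  0.28724715],
       [ 0.28424165,  0.0415437 , -0.95785218]]), 't': array([ 123.96080062, -351.98033696,  110.37483985])}
```

View pics/wrist3.png

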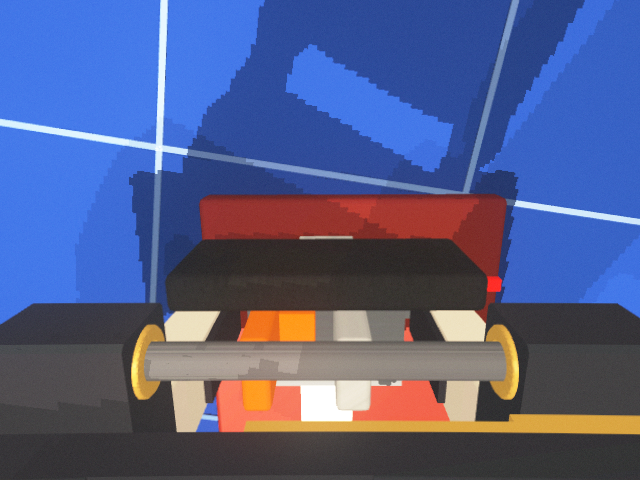

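View pics/top3.png

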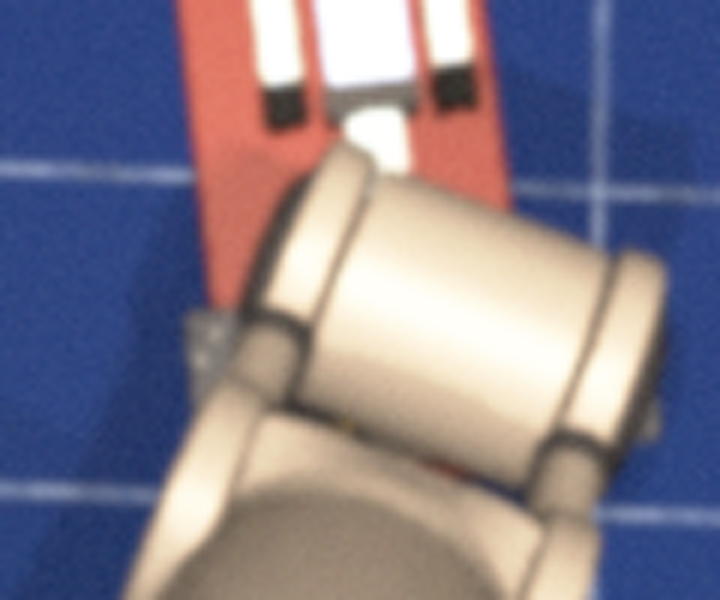

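View pics/side3.png

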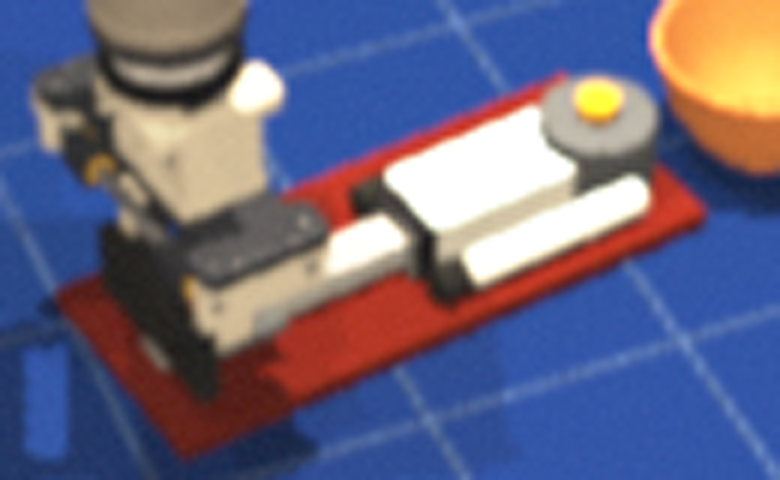

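```bash
python3 - <<'E'
from h import *
for n,(x,y,w,h,k) in {"wrist3":(440,225,75,110,6),"wrist2":(440,85,100,180,4)}.items():
    a=cv2.imread(f"pics/{n}.png")[y:y+h,x:x+w]; cv2.imwrite(f"pics/{n}c.png",cv2.resize(a,None,fx=k,fy=k,interpolation=cv2.INTER_NEAREST))
for n in ("wrist2","wrist3"):
    g=cv2.cvtColor(cv2.imread(f"pics/{n}.png"),cv2.COLOR_BGR2GRAY)
    for cx in (250,270,430): print(n,cx,list(enumerate(g[220:305,cx].tolist(),220)))
E
```

```text
wrist2 250 [(220, 83), (221, 85), (222, 79), (223, 84), (224, 80), (225, 77), (226, 69), (227, 53), (228, 43), (229, 41), (230, 39), (231, 39), (232, 40), (233, 36), (234, 38), (235, 43), (236, 37), (237, 39), (238, 39), (239, 41), (240, 42), (241, 41), (242, 42), (243, 41), (244, 46), (245, 41), (246, 37), (247, 40), (248, 43), (249, 41), (250, 41), (251, 41), (252, 43), (253, 41), (254, 39), (255, 44), (256, 42), (257, 39), (258, 40), (259, 43), (260, 42), (261, 46), (262, 47), (263, 56), (264, 57), (265, 53), (266, 56), (267, 53), (268, 53), (269, 49), (270, 53), (271, 54), (272, 54), (273, 57), (274, 55), (275, 52), (276, 50), (277, 54), (278, 51), (279, 55), (280, 56), (281, 55), (282, 54), (283, 54), (284, 49), (285, 52), (286, 52), (287, 49), (288, 52), (289, 49), (290, 51), (291, 52), (292, 51), (293, 50), (294, 47), (295, 49), (296, 51), (297, 114), (298, 133), (299, 135), (300, 136), (301, 136), (302, 137), (303, 134), (304, 137)]
wrist2 270 [(220, 82), (221, 80), (222, 83), (223, 83), (224, 71), (225, 70), (226, 71), (227, 50), (228, 42), (229, 42), (230, 41), (231, 40), (
[... 3905 characters left out ...]
1, 49), (242, 47), (243, 46), (244, 47), (245, 44), (246, 46), (247, 45), (248, 41), (249, 43), (250, 41), (251, 41), (252, 40), (253, 42), (254, 43), (255, 40), (256, 44), (257, 45), (258, 43), (259, 43), (260, 47), (261, 42), (262, 39), (263, 40), (264, 44), (265, 47), (266, 41), (267, 43), (268, 42), (269, 41), (270, 46), (271, 42), (272, 39), (273, 43), (274, 45), (275, 51), (276, 52), (277, 48), (278, 51), (279, 51), (280, 50), (281, 53), (282, 49), (283, 51), (284, 52), (285, 51), (286, 53), (287, 51), (288, 52), (289, 53), (290, 54), (291, 50), (292, 49), (293, 49), (294, 51), (295, 53), (296, 52), (297, 51), (298, 50), (299, 52), (300, 52), (301, 52), (302, 51), (303, 52), (304, 52)]
```

View pics/wrist3c.png

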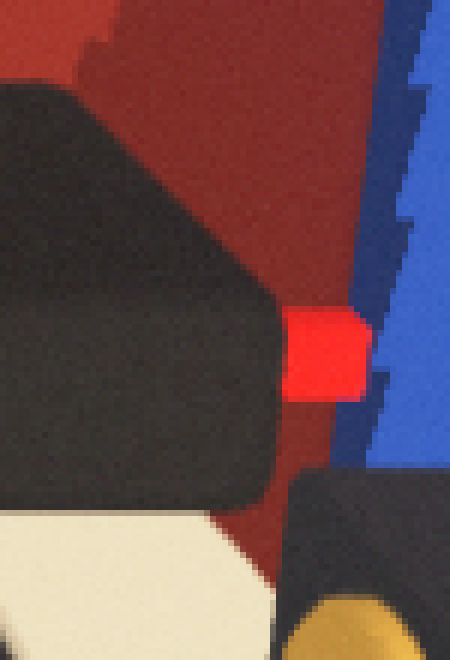

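View pics/wrist2c.png

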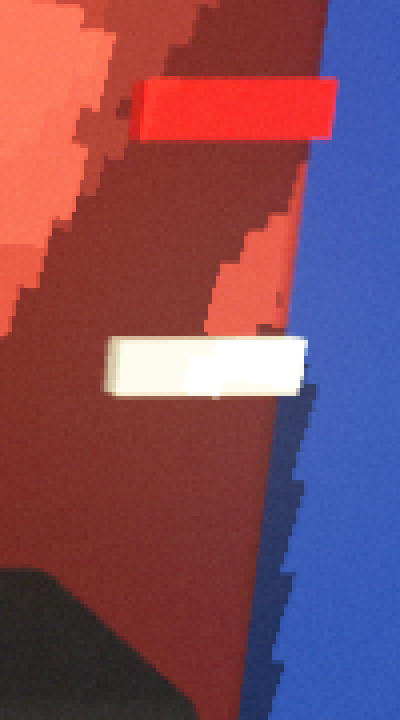

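```bash
python3 - <<'E'
from h import *
yaw=-2.988;ux=np.array([np.cos(yaw),np.sin(yaw),0])
c3=viewer.calibration("wrist")
c1=dict(c3);c1["R"]=np.array([[-0.1529727,0.9882283,-0.00204442],[0.94705005,0.14718886,0.28536231],[0.28230403,0.04171647,-0.95841754]]);c1["t"]=np.array([124.14835242,-474.15323223,227.61674582])
# wrist2 calibration: from tool-fixed camera
T3=Ro.from_euler('xyz',manip.read_state()["eef_rot"]);p3=np.array(manip.read_state()["ee_pos"])
Rt=T3.as_matrix().T@np.array(c3["R"]).T; off=T3.inv().apply(-np.array(c3["R"]).T@c3["t"]-p3)
T2=Ro.from_euler('xyz',[3.14109272,-1.89235226e-03,-2.98656873]);p2=np.array([476.77523946,-49.47515315,67.01082928])
R2=(T2.as_matrix()@Rt).T;c2=dict(c3);c2["R"]=R2;c2["t"]=-R2@(p2+T2.apply(off))
A=lambda c,uv,z:round(float(onz(c,uv,z)@ux),1)
print("red c: w1",A(c1,(411+5,110.8),18)+3,"top edge",A(c1,(416,102.7),18)-3,
 "w2",A(c2,(490,119.7),18)+3,A(c2,(490,104),18)-3,"w3",A(c3,(494,291.7),18)+3,A(c3,(494,275.5),18)-3)
print("grip from foot: w1",A(c1,(255,199.7),76)-18,"w2",A(c2,(260,296.6),76)-18,"w3",A(c3,(270,309.5),76)-18,A(c3,(450,309.5),76)-18)
print("front top edge: w2",A(c2,(260,262.5),76)-32,"w3",A(c3,(260,276.),76)-32)
print(manip.read_state()["ee_pos"], manip.read_state()["ft_force"])
E
```

```text
red c: w1 -386.0 top edge -386.2 w2 -386.2 -385.8 w3 -387.6 -385.3
grip from foot: w1 -463.7 w2 -463.1 w3 -389.8 -389.6
front top edge: w2 -465.0 w3 -391.5
[399.12280129 -62.1543422   68.28183975] [4.4010481  2.78295558 1.04277093]
```

```bash
cat > m.py <<'E'
from h import *
import sys
yaw=-2.988;ux=np.array([np.cos(yaw),np.sin(yaw),0]);uy=np.array([-ux[1],ux[0],0])
s=manip.read_state();c=viewer.calibration("wrist");im=viewer.get_image("wrist");s2=manip.read_state()
cv2.imwrite(f"pics/{sys.argv[1]}.png",im)
A=lambda uv,z:round(float(onz(c,uv,z)@ux),1)
g=cv2.cvtColor(im,cv2.COLOR_BGR2GRAY).astype(float)
print("tcp",np.round(s["ee_pos"],1),round(s["ee_pos"]@ux,1),round(s["ee_pos"]@uy,1),"after",round(s2["ee_pos"]@ux,1),s["eef_rot"],s2["ft_force"],"w",s2["width"],s2["time"])
hsv=cv2.cvtColor(im,cv2.COLOR_BGR2HSV);m=cv2.inRange(hsv,(0,200,230),(3,255,255))|cv2.inRange(hsv,(177,200,230),(180,255,255));m[:,:480]=0;m[:, 530:]=0
n,l,st,ce=cv2.connectedComponentsWithStats(m);i=1+np.argmax(st[1:,4]);x,y,w,h,a=st[i];print(st[i])
print("red centre",A((x+w/2,y+h-.5),18)+3,A((x+w/2,y-.5),18)-3)
for cx in (180,190,200,250,265,450,470):
    col=g[:,cx]; r=295+np.argmax(np.diff(col[295:325])); print(cx,r,round(col[r+1]-col[r]),"grip",A((cx,r+.5),76)-18)
E
python3 m.py wrist4
```

```text
tcp [399.1 -62.2  68.3] -384.9 122.5 after -385.0 [-3.14094416e+00  1.45332498e-03 -2.98729629e+00] [3.4897441  3.25230175 1.90669549] w 69.82983451661873 3.65
[487 275  15  14 186]
red centre -386.0 -384.7
180 310 100 grip -390.2
190 310 101 grip -390.2
200 310 100 grip -390.2
250 310 53 grip -390.2
265 310 43 grip -390.1
450 309 86 grip -389.6
470 309 109 grip -389.5
```

View pics/wrist4.png

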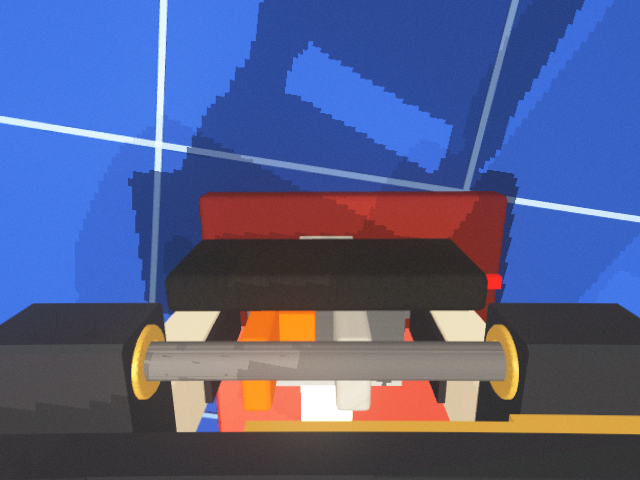

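```bash
python3 - <<'E'
from h import *
yaw=-2.988;ux=np.array([np.cos(yaw),np.sin(yaw),0])
c=viewer.calibration("wrist");im=cv2.imread("pics/wrist4.png")
print(onz(c,(352,409.5),86)@ux+14,onz(c,(257,408.5),86)@ux+14)
g=cv2.cvtColor(im,cv2.COLOR_BGR2GRAY)
print([(r,im[r,257].tolist()) for r in range(400,416)],[(r,im[r,352].tolist()) for r in range(400,416)])
a=im[290:420,150:500];cv2.imwrite("pics/w4c.png",cv2.resize(a,None,fx=2.2,fy=2.2))
# board front edge top z14 & foot widths
print(onz(c,(350,192.5),14)@ux)
E
```

```text
-390.0625905050666 -389.7445249796667
[(400, [34, 155, 255]), (401, [34, 156, 255]), (402, [32, 158, 255]), (403, [30, 157, 255]), (404, [32, 154, 255]), (405, [37, 159, 255]), (406, [35, 159, 255]), (407, [36, 158, 255]), (408, [36, 158, 255]), (409, [29, 148, 254]), (410, [35, 137, 252]), (411, [88, 129, 252]), (412, [92, 123, 251]), (413, [96, 125, 252]), (414, [98, 127, 252]), (415, [97, 125, 252])] [(400, [216, 232, 238]), (401, [212, 231, 238]), (402, [214, 231, 239]), (403, [218, 232, 239]), (404, [215, 231, 238]), (405, [214, 232, 238]), (406, [214, 230, 238]), (407, [211, 228, 236]), (408, [209, 226, 233]), (409, [196, 215, 225]), (410, [194, 213, 235]), (411, [207, 229, 254]), (412, [205, 229, 254]), (413, [212, 232, 254]), (414, [204, 229, 254]), (415, [209, 231, 254])]
-343.1082452272293
```

View pics/w4c.png

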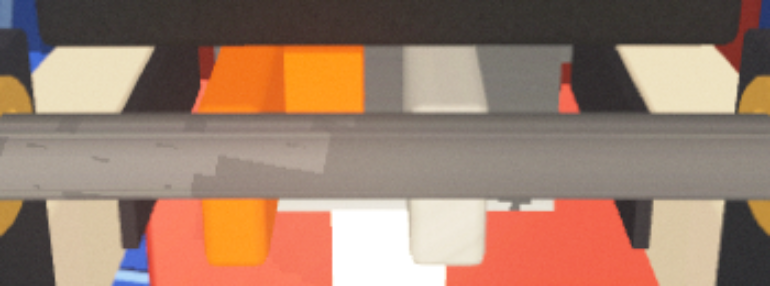

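Call:
drive_tool([
  [0,0,0,2,0,0.5,0.52],
  [0,0,0,4,0,1,0.52],
  [0,0,0,4.5,0,1,0.52],
  [0,0,0,4.5,0,1,0.52],
  [0,0,0,4.5,0,1,0.52],
  [0,0,0,4.5,0,1,0.52],
  [0,0,0,4.5,0,1,0.52],
  [0,0,0,4.5,0,1,0.52],
])

```text
time: 4.45
ee_pos: [396.2, -62.9, 68.0]
eef_rot: [-3.14, 0.004, -2.987]
ft_force: [5.1, 3.1, 2.4]
width: 69.4
```

```bash
python3 m.py wrist5
```

```text
tcp [396.2 -62.9  68. ] -381.9 122.8 after -381.9 [-3.13990179  0.00424692 -2.98712623] [4.58378137 3.00943107 3.40038585] w 69.77568953325354 4.5
[488 281  14  14 173]
red centre -386.0 -384.8
180 311 80 grip -387.4
190 310 79 grip -387.0
200 310 81 grip -387.0
250 310 35 grip -387.0
265 310 70 grip -386.9
450 310 105 grip -386.7
470 310 103 grip -386.6
```

Call:
drive_tool([
  [0,0,0,1,0,0,0.52],
  [0,0,0,2,0,0,0.52],
  [0,0,0,2,0,0,0.52],
  [0,0,0,2,0,0,0.52],
  [0,0,0,2,0,0,0.52],
  [0,0,0,2,0,0,0.52],
  [0,0,0,2,0,0,0.52],
  [0,0,0,2,0,0,0.52],
])

```text
time: 5.3
ee_pos: [395.2, -63.2, 68.3]
eef_rot: [-3.139, 0.006, -2.987]
ft_force: [4.8, 2.5, -1.6]
width: 69.8
```

```bash
python3 m.py wrist6
```

```text
tcp [395.2 -63.2  68.3] -380.9 122.9 after -380.9 [-3.13933164  0.00621796 -2.98710687] [ 5.71990464  2.23051034 -0.31361956] w 69.65447516584213 5.35
[488 282  14  14 172]
red centre -385.8 -384.5
180 310 100 grip -386.2
190 310 100 grip -386.2
200 310 99 grip -386.2
250 310 41 grip -386.1
265 310 59 grip -386.1
450 309 86 grip -385.5
470 310 81 grip -385.8
```

Call:
drive_tool([
  [0,0,0,1,0,0,0.4],
  [0,0,0,1.5,0,0,0.3],
  [0,0,0,1.5,0,0,0.15],
  [0,0,0,1.5,0,0,0],
  [0,0,0,1.5,0,0,-0.15],
  [0,0,0,1.5,0,0,-0.3],
  [0,0,0,1.5,0,0,-0.5],
  [0,0,0,1.5,0,0,-0.5],
], squeeze=15)

```text
time: 6.15
ee_pos: [394.5, -62.4, 69.1]
eef_rot: [-3.141, 0.008, -2.988]
ft_force: [4.2, 10.8, 6.3]
width: 29.9
```

```bash
python3 m.py wrist7
```

```text
tcp [394.5 -62.4  69.1] -380.3 122.0 after -380.3 [-3.14064256  0.00807179 -2.98782803] [4.26857636 8.68964073 7.45436282] w 30.03981048520603 6.2
[485 282  14  14 182]
red centre -385.8 -384.5
180 302 10 grip -382.9
190 301 4 grip -382.5
200 298 6 grip -381.4
250 309 98 grip -385.5
265 309 143 grip -385.5
450 309 4 grip -385.3
470 314 5 grip -387.2
```

View pics/wrist7.png

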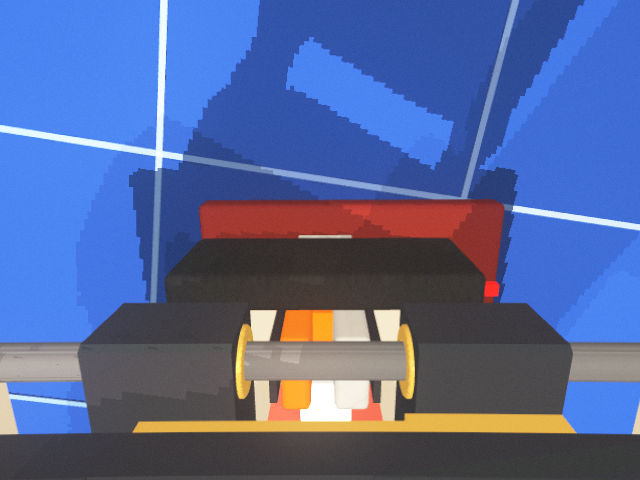

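Call:
drive_tool([
  [0,0,0,0.5,0,0,-0.5],
  [0,0,0,0.5,0,0,-0.5],
  [0,0,0,0.5,0,0,-0.5],
  [0,0,0,0.5,0,0,-0.5],
  [0,0,0,0.5,0,0,-0.5],
  [0,0,0,0.5,0,0,-0.5],
  [0,0,0,0.5,0,0,-0.5],
  [0,0,0,0.5,0,0,-0.5],
], squeeze=25)

```text
time: 7.0
ee_pos: [394.6, -62.1, 69.2]
eef_rot: [-3.141, 0.009, -2.988]
ft_force: [4.3, 2.9, -3.8]
width: 29.6
```

```bash
python3 m.py wrist8; python3 -c "
from station import viewer;import cv2
a=viewer.get_image('side')[200:310,235:385];cv2.imwrite('pics/side8.png',cv2.resize(a,None,fx=5,fy=5))"; python3 m.py wrist9
```

```text
tcp [394.6 -62.1  69.2] -380.4 121.8 after -380.4 [-3.1406015   0.00901284 -2.98754385] [ 4.34520633  4.50151957 -4.52653354] w 29.824395215391288 7.05
[484 281  15  15 185]
red centre -386.0 -384.1
180 302 8 grip -383.0
190 302 6 grip -383.0
200 302 7 grip -383.0
250 299 7 grip -381.9
265 309 121 grip -385.7
450 296 4 grip -380.6
470 303 4 grip -383.2
tcp [394.6 -62.1  69.2] -380.5 121.8 after -380.4 [-3.1405831   0.0090655  -2.98752585] [ 3.74175544  4.31874609 -3.83933941] w 29.382374189136716 7.15
[484 281  15  15 185]
red centre -386.0 -384.1
180 302 11 grip -383.0
190 302 5 grip -383.0
200 302 7 grip -383.0
250 296 3 grip -380.8
265 309 117 grip -385.7
450 308 5 grip -385.1
470 301 7 grip -382.4
```

View pics/side8.png

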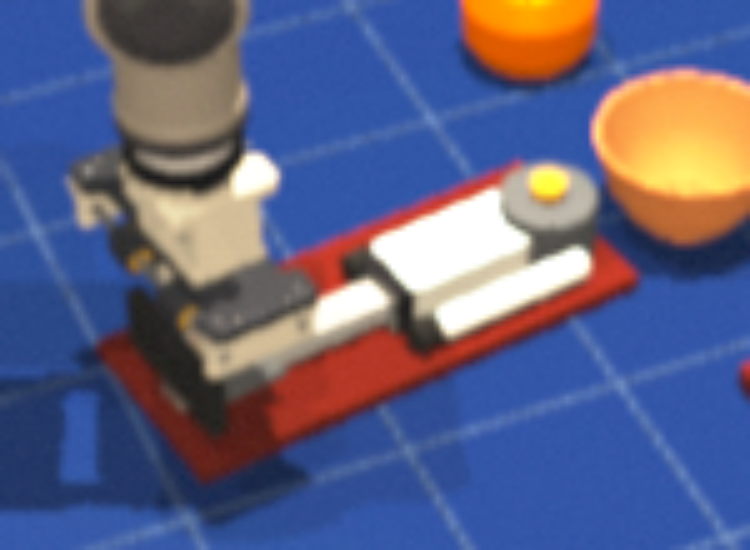

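The arm is at rest, the leg point is at -385.7 mm against about -386 to -384 mm for the red mark, and the opening is 29–30 mm, which means the lever is closed. I'm handing in.

```bash
python3 -c "
from station import manip
print(manip.hand_in())"
```

```text
the job is handed in; nothing more can be done
None
```

I drew the leg out by its cross-foot to the red mark (the farther of the two), held it there about 1 s with the lever open, then closed the lever. I handed in with the gripper still holding the leg; the hand-in gave no verdict.

**Leg position:** My last wrist-camera check put the leg at -385.7 mm along the stand's axis and the red mark between -386.0 and -384.1 mm. That is about 1 mm off, inside the 5 mm limit.

**Lever and grip:** The finger opening read 29.4–29.8 mm across two readings; 30 mm is fully closed. Grip was set to 25 N, and the arm was at rest at about 7 s.

**What disagreed or could not be checked:**
- **Pointer not seen at the end:** the foot and fingers hid it at the mark, so the leg's position comes from the foot edge. At an earlier stop, the jaw and lever edges agreed with it to within about 0.3 mm.
- **Finger contact:** the pad width I was given would put the leg about 3.4 mm further back than the camera showed. That is probably wider fingers, and it would still be within tolerance.
- **Red mark:** the top and side cameras placed it 1–3 mm from the wrist-camera value. I used the wrist camera because it saw the mark and the leg together.
- **Bystanders:** I did not measure their positions again. The arm crossed above them, and the jar and copper bowl looked unmoved in the last side picture.

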